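Return a food canister to its packed crate row

ROBOT

A 7-joint arm with a two-finger parallel gripper is mounted at the origin on the work surface. World frame = base frame: x ahead of the robot, y to its left, z up, the work surface at z = 0. Lengths are in mm, angles in rad, forces in N, time in s.
With the tool pointing down it reaches from about 425 to 925 mm from the base axis. Payload 6.8 kg.
Tool frame: the origin (TCP) lies at the very end of the fingers, on their centre line; the grasp point (between the pads) lies env.tcp_to_grasp behind it (env.tcp_to_grasp is the distance from the TCP to the grasp point, in mm); z points along the fingers, y is the line along which they close (so a half turn about z gives the same grasp; the last joint's range is limited). The gripper opens to 88 mm and grips with 3 to 60 N. Pads are 20 mm wide; open, the fingers measure 115 mm over their backs; the gripper's body (75 mm by 178 mm) begins 61 mm behind the grasp point.
Start: joints at [1.051, 0.477, 0.022, 1.555, -0.011, 1.109, -0.083], TCP at [270.186, -618.585, 222.664] pointing down, gripper open.
Joint ranges: [-2.96, 2.96], [-0.34, 2.1], [-1.41, 1.46], [0.24, 2.44], [-1.37, 4.51], [0.17, 1.92], [-2.96, 2.96]. Speed limits (rad/s): [2.39, 2.39, 3.14, 3.14, 3.14, 3.14, 3.14].

INTERFACE

Orientations are given as a rotation vector (axis times angle).
In Python, from station import env, cams, ticket gives the robot as it stands.
- The arm moves only by the tool jog_arm, never from a script. Its argument "increments" is a list of rows, each a list of 4 numbers: the shift along the tool's x, y, z normalised to -1 to 1, where 1 is 0.1 m, then the turn about the tool's z normalised to -1 to 1, where 1 is pi/2 rad. In form: [[dx, dy, dz, spin], ...]. A call has 1 to 10 rows; each row shifts and turns the commanded pose from where the row before left it, along the tool's axes as they then stand; what a row does not reach is not made up. A row lasts 1/8 s, in which the tool goes at most 62.5 mm and 10.7 degrees, less where a joint would pass 70% of its speed; a pose out of reach is approached as far as the arm can. A call with a number of a shift or a turn outside -1 to 1 is refused whole. A call with a gripper value outside its range is refused whole. "hand" is the gripper's target within -1 to 1 (fully open at 1, half-way at 0, shut at -1), set as the call begins (left out, the last holds). The fingers move at their own pace and stop on an object; "force" is the grip in N (left out, the last holds). Time passes only in rows, so rows that do not move let the fingers close. It gives the time, the measured TCP pose, the force, the opening and the grip force at its end, in the units of the state.
- env.observe(): the state, without advancing time (a new reading comes with each control period).
- cams.snapshot(name): name is "scene" or "top"; returns (picture, depth): 384x512x3 uint8, red, green, blue; 384x512 float32, mm along the optical axis (not along the pixel's ray), 0 where there is no reading.
- cams.camera_params(name): a dict with "mtx" (3x3 intrinsics, pixels), "cam_to_world" (4x4, takes a point from camera to world coordinates). Camera axes: x right, y down, z forward; pixel columns grow to the right and rows downward; lengths in mm; the calibration is good to about 2 mm. A picture is of the moment at which its call begins. camera_params takes no time and is no camera call.
- ticket.job_done(): hands the job in; it is judged then, once.
The state is a dict: "t": time; "joint_pos": joint angles; "qd": joint speeds; "joint_efforts": joint torques, N m; "ee_pos": TCP position; "orientation": TCP orientation; "force": force on the tool from outside, world axes, zero at the start; "wrist_torque": the same for the moment, N m; "width": finger opening in mm; "finger_force": force on a finger pad.
Only numpy, scipy, OpenCV 4.12 (cv2) and the standard library are available. Lean on these libraries where they do the work, as an engineer would, in place of code of your own. Each camera call takes 0.05 s, during which the arm holds its last target. There are 200 camera calls.

TASK

Put the slim food canister that stands on the bench back into the row in the wooden crate, in the one wide gap: upright on the crate's floor, window facing out like the others, and pushed fully home, flush with the row. The row has spread and left the gap too narrow, so nudge the neighbours apart without tipping any over, and leave them straight and pushed home too. Do not disturb the bottle, mug and pepper mill.

Things in the scene. Friction and masses are not known exactly. Their poses are not given: they have to be found in the camera images.
- crate: Low wooden crate fixed to the bench, open on top and in front. Origin on the bench under its middle; x points from the open front to the back board, y along the row, z up. Floor 12 mm thick, its front edge at x = -62 mm. Inside it is 272 mm long between 12 mm end walls (faces at y = +-136 mm); the back board's face is at x = +57 mm. End walls and back board reach z = 82 mm.
- home (a point): Fixed point of the crate: where the centre of the returned canister belongs (crate x 2, y -22, z 72 mm; axes as the crate's), also the middle of the wide gap, 20 to 27 mm wide. Three canisters stand on its +y side, two on its -y side, square, fronts near crate x = -55 mm. By closing the small gaps each side of the row can be pushed 12 to 16 mm outwards until packed; then 52 mm is free.
- canister_c (a point): The canister to put back, upright on the bench, right or left in front of the crate: slim, white with grey lid, 110 mm deep along its x, 44 mm thick along its y, 120 mm tall, flat sides, upright edges rounded 6 mm, 0.25 to 0.5 kg, friction about 0.35. This point is its centre, half-way up; x points from its front (narrow face with dark window strip) to its back, z up.
- canister_window (a point): Middle of that canister's front face (the window), 55 mm in front of its centre, half-way up.
- row1_c (a point): One of five loose canisters standing in the crate's row; white with grey lid, 110 mm deep along its x, 44 mm thick along its y, 120 mm tall, upright edges rounded 6 mm, 0.2 to 0.5 kg, slides with friction about 0.35. This point is its centre, half-way up; x points from its front (dark window strip) to its back, z up. Its place in the row varies.
- row2_c (a point): One of five loose canisters standing in the crate's row; white with grey lid, 110 mm deep along its x, 44 mm thick along its y, 90 mm tall, upright edges rounded 6 mm, 0.2 to 0.5 kg, slides with friction about 0.35. This point is its centre, half-way up; x points from its front (dark window strip) to its back, z up. Its place in the row varies.
- row3_c (a point): One of five loose canisters standing in the crate's row; white with grey lid, 110 mm deep along its x, 44 mm thick along its y, 120 mm tall, upright edges rounded 6 mm, 0.2 to 0.5 kg, slides with friction about 0.35. This point is its centre, half-way up; x points from its front (dark window strip) to its back, z up. Its place in the row varies.
- row4_c (a point): One of five loose canisters standing in the crate's row; white with grey lid, 110 mm deep along its x, 44 mm thick along its y, 90 mm tall, upright edges rounded 6 mm, 0.2 to 0.5 kg, slides with friction about 0.35. This point is its centre, half-way up; x points from its front (dark window strip) to its back, z up. Its place in the row varies.
- row5_c (a point): One of five loose canisters standing in the crate's row; white with grey lid, 110 mm deep along its x, 44 mm thick along its y, 120 mm tall, upright edges rounded 6 mm, 0.2 to 0.5 kg, slides with friction about 0.35. This point is its centre, half-way up; x points from its front (dark window strip) to its back, z up. Its place in the row varies.
- flask: Steel drinking bottle with a narrow neck and black cap, 68 mm across, 215 mm tall, upright on the bench on the other side in front of the crate; origin under its middle. Leave alone.
- mug: Mug, 80 mm across, 92 mm tall, right of the crate; origin under its middle. Leave alone.
- mill: Wooden pepper mill, 54 mm across, 163 mm tall, left of the crate; origin under its middle. Leave alone.
Mind the look-alikes: they are no part of the job. Leave any blue or red look-alike of the part that bears canister_c alone. What is shaped like the part that bears row3_c but green or purple is not meant.

How it is judged:
By the outcome, as a careful person would: the job done as asked, in the order asked, and still so for the second after the job is handed in, with the robot touching nothing.
It also fails if it takes over 67 s, if anything falls off the work surface, if the arm or the gripper's body presses on something with over 40 N, if the wrist force passes 120 N, or if a joint passes its speed limit or range.

## Working session

There is one attempt and no reset: what is moved stays moved. The work goes in short steps, Python scripts to look and compute and a tool call to move; the robot and the scene stay as the last step left them, time stands still between calls to the robot, and variables do not carry over. Pictures are saved under pics/ and viewed, at most 10 in all, crops included, and the job is handed in when it is done.

Besides the shell and the picture viewer there is one more tool, called as name([rows], argument=value, ...), one row to a line, values as JSON. jog_arm: Moves the arm, as the interface text tells. Scaled input: -1 to 1 covers 0.1 m each way for a shift and pi/2 rad each way for a turn. Its arguments: {"type":"object","properties":{"increments":{"type":"array","items":{"type":"array","items":{"type":"number"}}},"hand":{"type":"number"},"force":{"type":"number"}},"required":["increments"]}

```bash
mkdir -p pics
cat > h.py <<'E'
import numpy as np, cv2
from station import env, cams, ticket
def snap(n):
    p,d=cams.snapshot(n); c=cams.camera_params(n); return p,d,np.array(c["mtx"]),np.array(c["cam_to_world"])
def cloud(d,K,T):
    v,u=np.mgrid[:d.shape[0],:d.shape[1]]
    P=np.stack([(u-K[0,2])/K[0,0]*d,(v-K[1,2])/K[1,1]*d,d],-1)
    W=P@T[:3,:3].T+T[:3,3]; W[d==0]=np.nan; return W
def ray(u,v,K,T,z):
    r=T[:3,:3]@np.linalg.solve(K,[u,v,1.]); o=T[:3,3]; return o+r*(z-o[2])/r[2]
E
python3 - <<'E'
from h import *
for n in("scene","top"):
    p,d,K,T=snap(n); np.savez(f"{n}0.npz",p=p,d=d,K=K,T=T); cv2.imwrite(f"pics/{n}0.png",p[...,::-1]); print(n,K.round(1).tolist(),T.round(3).tolist())
s=env.observe(); print({k:np.round(v,3).tolist() for k,v in s.items()},env.tcp_to_grasp)
E
```

```text
scene [[493.4, 0.0, 257.1], [0.0, 493.4, 193.9], [0.0, 0.0, 1.0]] [[-0.04, 0.713, -0.7, 1516.032], [0.999, 0.032, -0.025, 55.036], [0.004, -0.701, -0.714, 1006.878], [0.0, 0.0, 0.0, 1.0]]
top [[380.9, 0.0, 255.3], [0.0, 380.9, 199.1], [0.0, 0.0, 1.0]] [[-0.081, -0.976, 0.201, 410.504], [-0.997, 0.079, -0.019, 48.572], [0.003, -0.202, -0.979, 1009.045], [0.0, 0.0, 0.0, 1.0]]
{'t': 0.1, 'joint_pos': [1.051, 0.478, 0.022, 1.556, -0.011, 1.109, -0.083], 'qd': [0.0, -0.001, 0.002, -0.002, -0.002, 0.001, 0.0], 'joint_efforts': [0.004, -58.41, 1.539, -27.332, -0.054, 0.013, 0.0], 'ee_pos': [269.9, -618.102, 221.785], 'orientation': [-3.074, -0.642, 0.001], 'force': [0.009, 0.1, -0.063], 'wrist_torque': [0.021, -0.034, 0.033], 'finger_force': 0.0, 'width': 87.759} 18.700000000000003
```

View pics/scene0.png

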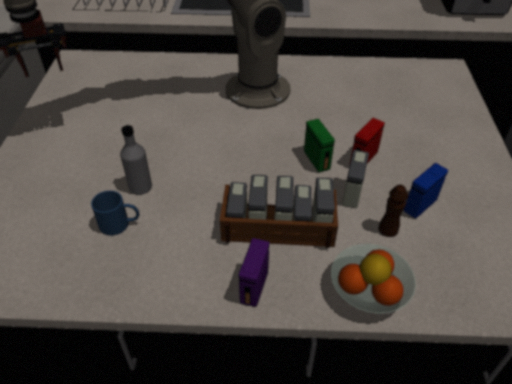

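View pics/top0.png

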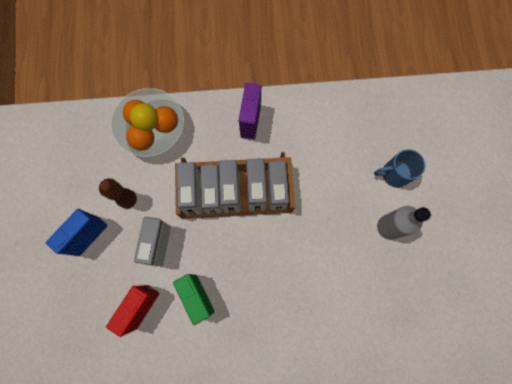

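The target is the grey and white canister at top px (149,241), scene px (356,180). The look-alikes are blue (77,233), red (132,310), green (194,300) and purple (251,111) in the top view, and I'll leave those alone. The crate row is at top px (235,187). Next I'll measure, and confirm the target in one enlarged crop.

Run:
```python
from h import *
z=np.load("top0.npz"); p,d,K,T=[z[k] for k in "pdKT"]; W=cloud(d,K,T)
c=cv2.resize(p[140:330,90:310],None,fx=3.6,fy=3.1,interpolation=cv2.INTER_CUBIC)[...,::-1]
cv2.imwrite("pics/crop0.png",cv2.convertScaleAbs(c,alpha=1.5))
hsv=cv2.cvtColor(p,cv2.COLOR_RGB2HSV); 
# all raised grey tops
for n in("top","scene"):
    z=np.load(n+"0.npz"); p,d,K,T=[z[k] for k in "pdKT"]; W=cloud(d,K,T)
    hsv=cv2.cvtColor(p,cv2.COLOR_RGB2HSV)
    m=((W[...,2]>78)&(W[...,2]<150)&(hsv[...,1]<70)).astype(np.uint8)
    m=cv2.morphologyEx(m,cv2.MORPH_OPEN,np.ones((3,3)))
    N,L,S,C=cv2.connectedComponentsWithStats(m)
    for i in range(1,N):
        if S[i,4]<60: continue
        w=W[L==i]; h=np.percentile(w[:,2],80); t=w[np.abs(w[:,2]-h)<6]
        r=cv2.minAreaRect(t[:,:2].astype(np.float32)); print(n,C[i].round(),S[i,4],"h",h.round(1),"rect",np.round(r[0],1),np.round(r[1],1),round(r[2],1))
    # crate wood
    m=((hsv[...,0]<15)&(hsv[...,1]>110)&(W[...,2]>74)&(W[...,2]<90)); 
    w=W[m]; w=w[(w[:,0]>450)&(w[:,0]<760)&(abs(w[:,1]-100)<200)]
    if len(w): r=cv2.minAreaRect(w[:,:2].astype(np.float32)); print(n,"crate",len(w),np.round(r[0],1),np.round(r[1],1),round(r[2],2),np.median(w[:,2]))
```

```text
top [256. 183.] 868 h 133.7 rect [635.4  26. ] [ 43.1 109.8] 88.4
top [220. 185.] 1705 h 132.5 rect [637.7  91.9] [ 43.8 109.9] 88.5
top [278. 183.] 777 h 103.8 rect [635.2 -28.7] [ 43.4 109.3] 88.8
top [187. 187.] 1001 h 133.4 rect [639.1 192.9] [ 43.1 108.3] 87.4
top [399. 223.] 527 h 143.1 rect [ 509.8 -309.9] [61.8 46.1] 17.4
top [149. 241.] 1058 h 121.7 rect [515.7 290.7] [ 44.  109.1] 76.5
top crate 464 [647.3  80.7] [294.3 144. ] 88.48 81.47769552525085
scene [ 7. 21.] 343 h 131.7 rect [-250.  -973.9] [248.9  47.2] 22.4
scene [258.  69.] 666 h 134.9 rect [41.6 -2.7] [133.8  59.3] 86.5
scene [135. 162.] 554 h 138.7 rect [ 527.9 -313.6] [40.5 64.4] 20.3
scene [357. 169.] 597 h 121.4 rect [517.7 290.7] [ 43.3 112.3] 76.4
scene [258. 196.] 780 h 133.1 rect [638.2  25.7] [ 43.6 113.9] 88.6
scene [284. 197.] 774 h 133.4 rect [639.7  92. ] [ 42.9 113.1] 89.5
scene [324. 199.] 802 h 133.3 rect [640.7 192.1] [ 43.5 111.5] 86.9
scene [237. 199.] 604 h 103.7 rect [639.3 -28.8] [ 44.2 110.2] 88.4
scene [303. 202.] 591 h 103.7 rect [642.8 139.9] [ 41.9 109.5] 87.9
scene crate 888 [652.2  79.8] [293.8 147.8] 87.67 80.99492012670873
```

View pics/crop0.png

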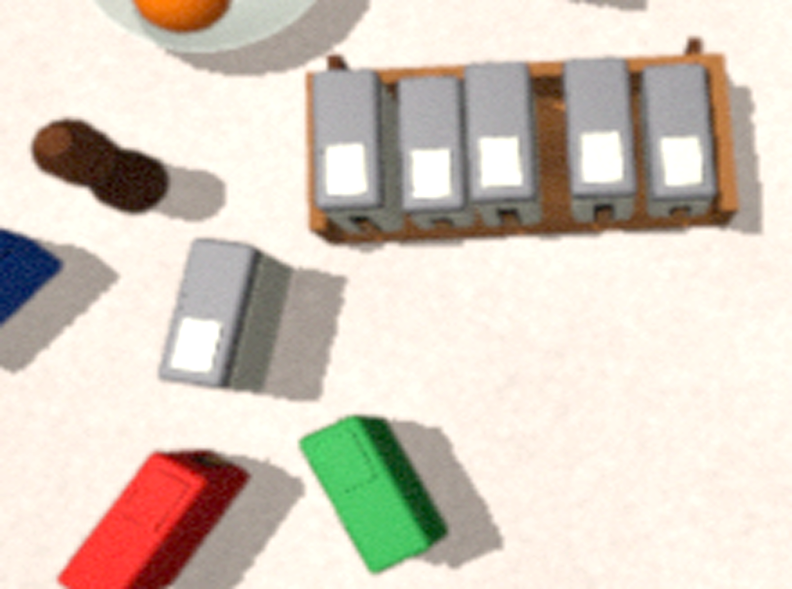

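The crop shows the grey target at crop px (210,310), with its label towards the robot like the row. Its back face in the scene view has no window, so its front faces about −x. The others are clearly green, red and blue. Wide gap in the crop is at (550,140). Now I'll plan the moves.

```bash
cat >> h.py <<'E'
A=np.deg2rad(-1.5); C0=np.array([638.6,80.6])
def crate(x,y): return C0+np.array([[np.cos(A),-np.sin(A)],[np.sin(A),np.cos(A)]])@[x,y]
def tocrate(p): return np.array([[np.cos(A),np.sin(A)],[-np.sin(A),np.cos(A)]])@(np.array(p[:2])-C0)
def pose():
    s=env.observe(); R=cv2.Rodrigues(np.array(s["orientation"],float))[0]
    return np.array(s["ee_pos"]),np.degrees(np.arctan2(R[1,0],R[0,0])),s
def plan(way,start=None):
    """way: (x,y,z,angle_deg,rows) -> tool rows"""
    p,a,s=pose(); p=np.array(p) if start is None else np.array(start[:3]); a=a if start is None else start[3]
    out=[]
    for x,y,z,b,n in way:
        D=(np.array([x,y,z])-p)/n; da=(b-a)/n
        for i in range(n):
            t=np.deg2rad(a); tx=np.array([np.cos(t),np.sin(t),0]); ty=np.array([np.sin(t),-np.cos(t),0])
            out.append([round(D@tx/100,3),round(D@ty/100,3),round(-D[2]/100,3),round(-da/90,4)]); a+=da
        p=np.array([x,y,z])
    for i in range(0,len(out),10): print(out[i:i+10])
E
python3 - <<'E'
from h import *
z=np.load("top0.npz"); p,d,K,T=[z[k] for k in "pdKT"]; W=cloud(d,K,T)
hsv=cv2.cvtColor(p,cv2.COLOR_RGB2HSV)
print("mill",ray(125,198,K,T,20),ray(110,188,K,T,155))
Q=(W[...,:2]-C0)@np.array([[np.cos(A),-np.sin(A)],[np.sin(A),np.cos(A)]])
wood=(hsv[...,0]<15)&(hsv[...,1]>100)&(abs(W[...,2]-82)<4)
for y0,y1 in((-130,-95),(-60,60),(60,130)):
    m=wood&(Q[...,1]>y0)&(Q[...,1]<y1)&(Q[...,0]>30); print("back top x",np.percentile(Q[m][:,0],[3,50,97]).round(1),m.sum())
m=wood&(abs(Q[...,0])<50); print("end y",np.percentile(Q[m&(Q[...,1]<0)][:,1],[3,50,97]).round(1),np.percentile(Q[m&(Q[...,1]>0)][:,1],[3,50,97]).round(1))
print(pose()[:2], crate(-105,-22))
x,y=crate(-105,-22)
plan([(300,-560,330,30,2),(540,0,330,88.5,11),(x,y,200,88.5,3),(x,y,70,88.5,3)])
E
```

```text
mill [644.15307352 373.36120378  20.        ] [638.58377915 363.11183024 155.        ]
back top x [61.9 65.8 78.3] 45
back top x [56.1 62.6 67.1] 61
back top x [57.1 64.4 78. ] 58
end y [-146.9 -141.5 -135.8] [143.3 145.6 283.2]
(array([ 269.90046967, -618.10245011,  221.78478384]), np.float64(23.590926253362866)) [533.06008801  61.35611842]
[[np.float64(0.254), np.float64(-0.206), np.float64(-0.541), np.float64(-0.0356)], [np.float64(0.265), np.float64(-0.191), np.float64(-0.541), np.float64(-0.0356)], [np.float64(0.443), np.float64(-0.332), np.float64(-0.0), np.float64(-0.0591)], [np.float64(0.472), np.float64(-0.289), np.float64(-0.0), np.float64(-0.0591)], [np.float64(0.497), np.float64(-0.244), np.float64(-0.0), np.float64(-0.0591)], [np.float64(0.518), np.float64(-0.197), np.float64(-0.0), np.float64(-0.0591)], [np.float64(0.534), np.float64(-0.148), np.float64(-0.0), np.float64(-0.0591)], [np.float64(0.545), np.float64(-0.098), np.float64(-0.0), np.float64(-0.0591)], [np.float64(0.552), np.float64(-0.047), np.float64(-0.0), np.float64(-0.0591)], [np.float64(0.554), np.float64(0.004), np.float64(-0.0), np.float64(-0.0591)]]
[[np.float64(0.551), np.float64(0.055), np.float64(-0.0), np.float64(-0.0591)], [np.float64(0.544), np.float64(0.106), np.float64(-0.0), np.float64(-0.0591)], [np.float64(0.531), np.float64(0.156), np.float64(-0.0), np.float64(-0.0591)], [np.float64(0.204), np.float64(-0.028), np.float64(0.433), np.float64(-0.0)], [np.float64(0.204), np.float64(-0.028), np.float64(0.433), np.float64(-0.0)], [np.float64(0.204), np.float64(-0.028), np.float64(0.433), np.float64(-0.0)], [np.float64(0.0), np.float64(0.0), np.float64(0.433), np.float64(-0.0)], [np.float64(0.0), np.float64(0.0), np.float64(0.433), np.float64(-0.0)], [np.float64(0.0), np.float64(0.0), np.float64(0.433), np.float64(-0.0)]]
```

jog_arm([
  [0.25,-0.2,-0.54,-0.036],
  [0.26,-0.19,-0.54,-0.036],
  [0.44,-0.33,0,-0.059],
  [0.47,-0.29,0,-0.059],
  [0.5,-0.24,0,-0.059],
  [0.52,-0.2,0,-0.059],
  [0.53,-0.15,0,-0.059],
  [0.545,-0.1,0,-0.059],
  [0.55,-0.05,0,-0.059],
  [0.55,0,0,-0.059],
], hand=-1, force=20)

```text
t: 1.35
ee_pos: [472.6, -153.2, 330.0]
orientation: [-2.53, -1.862, 0.0]
force: [1.6, -0.2, -0.5]
width: 0.2
finger_force: 0.0
```

jog_arm([
  [0.55,0.055,0,-0.059],
  [0.54,0.106,0,-0.059],
  [0.53,0.156,0,-0.059],
  [0.2,-0.03,0.43,0],
  [0.2,-0.03,0.43,0],
  [0.2,-0.03,0.43,0],
  [0,0,0,0],
])

```text
t: 2.22
ee_pos: [527.5, 58.3, 198.3]
orientation: [-2.244, -2.192, 0.008]
force: [0.7, -0.7, -0.0]
width: 0.4
finger_force: 0.0
```

Run:
```python
from h import *
p,a,s=pose(); print(p,a,tocrate(p))
x,y=crate(-100,-22); x2,y2=crate(-78,-22); x3,y3=crate(-40,-22)
plan([(x,y,58,88.5,4),(x2,y2,58,88.5,2),(x3,y3,58,88.5,4)])
```

```text
[527.53710582  58.30961319 198.34190344] 88.67016972561748 [-110.4413414   -25.19003609]
[[np.float64(0.008), np.float64(0.026), np.float64(0.351), np.float64(0.0005)], [np.float64(0.008), np.float64(0.026), np.float64(0.351), np.float64(0.0005)], [np.float64(0.008), np.float64(0.026), np.float64(0.351), np.float64(0.0005)], [np.float64(0.008), np.float64(0.026), np.float64(0.351), np.float64(0.0005)], [np.float64(-0.0), np.float64(0.11), np.float64(-0.0), np.float64(-0.0)], [np.float64(-0.0), np.float64(0.11), np.float64(-0.0), np.float64(-0.0)], [np.float64(0.0), np.float64(0.095), np.float64(-0.0), np.float64(-0.0)], [np.float64(0.0), np.float64(0.095), np.float64(-0.0), np.float64(-0.0)], [np.float64(0.0), np.float64(0.095), np.float64(-0.0), np.float64(-0.0)], [np.float64(0.0), np.float64(0.095), np.float64(-0.0), np.float64(-0.0)]]
```

jog_arm([
  [0.008,0.026,0.35,0],
  [0.008,0.026,0.35,0],
  [0.008,0.026,0.35,0],
  [0.008,0.026,0.35,0],
  [0,0.11,0,0],
  [0,0.11,0,0],
  [0,0,0,0],
])

```text
t: 3.1
ee_pos: [565.5, 59.6, 63.2]
orientation: [2.25, 2.189, 0.005]
force: [0.2, 0.0, 0.0]
width: 0.9
finger_force: 0.0
```

Run:
```python
from h import *
p,a,s=pose(); print(p,a,tocrate(p),s["force"])
im=snap("top")[0]; cv2.imwrite("pics/a.png",cv2.resize(im[140:270,160:320],None,fx=4,fy=4,interpolation=2)[...,::-1])
```

```text
[565.47456507  59.64949054  63.19811278] 88.40980860121185 [-72.55195627 -22.85753098] [0.22636606 0.01123244 0.00709009]
```

View pics/a.png

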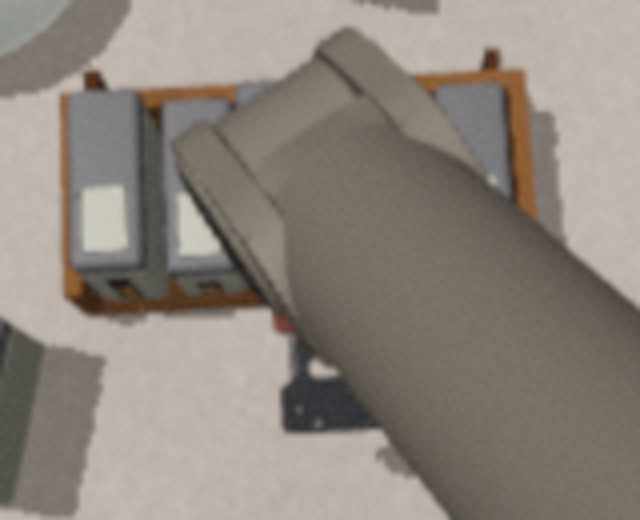

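The arm blocks the top view of the gap; the right-hand end canister is just visible at px (475,120) and looks undisturbed. I'll enter by feel.

jog_arm([
  [0.008,0.04,0.04,0],
  [0,0.08,0,0],
  [0,0.08,0,0],
  [0,0.08,0,0],
  [0,0.08,0,0],
  [0,0,0,0],
])

```text
t: 3.9
ee_pos: [599.6, 59.6, 57.1]
orientation: [2.251, 2.191, 0.001]
force: [1.2, -0.6, 0.6]
width: 0.4
finger_force: 0.3
```

jog_arm([
  [0,0.08,0,0],
  [0,0.08,0,0],
  [0,0.08,0,0],
  [0,0.08,0,0],
  [0,0.06,0,0],
  [0,0,0,0],
])

```text
t: 4.65
ee_pos: [637.4, 58.6, 57.1]
orientation: [2.251, 2.191, 0.001]
force: [0.0, -0.3, 0.3]
width: 0.3
finger_force: 0.7
```

jog_arm([
  [0.03,0,0,0],
  [0.03,0,0,0],
  [0.03,0,0,0],
  [0.03,0,0,0],
  [0.02,0,0,0],
  [0,0,0,0],
])

```text
t: 5.4
ee_pos: [637.0, 72.7, 57.1]
orientation: [-2.251, -2.192, 0.0]
force: [-0.7, -3.2, -0.1]
width: 0.3
finger_force: 1.2
```

jog_arm([
  [0.015,0,0,0],
  [0.01,0,0,0],
  [0,0,0,0],
])

```text
t: 5.78
ee_pos: [637.3, 73.1, 57.1]
orientation: [2.251, 2.189, -0.003]
force: [-1.4, -6.9, 2.4]
width: 0.2
finger_force: 3.4
```

jog_arm([
  [-0.07,0,0,0],
  [-0.07,0,0,0],
  [-0.04,0,0,0],
  [-0.03,0,0,0],
  [-0.03,0,0,0],
  [-0.03,0,0,0],
  [-0.03,0,0,0],
  [0,0,0,0],
])

```text
t: 6.78
ee_pos: [636.3, 44.8, 57.1]
orientation: [2.251, 2.191, -0.0]
force: [0.1, 1.3, 0.6]
width: 0.4
finger_force: 0.4
```

jog_arm([
  [-0.02,0,0,0],
  [-0.015,0,0,0],
  [0,0,0,0],
])

```text
t: 7.15
ee_pos: [636.2, 43.9, 57.2]
orientation: [-2.248, -2.193, -0.003]
force: [0.0, 6.0, -1.1]
width: 0.6
finger_force: 2.9
```

jog_arm([
  [0.07,0,0,0],
  [0.075,-0.02,0,0],
  [0,-0.3,0,0],
  [0,-0.4,0,0],
  [0,-0.4,0,0],
  [0,-0.1,-0.4,0],
  [0,0,-0.5,0],
  [0,0,-0.5,0],
  [0,0,0,0],
])

```text
t: 8.28
ee_pos: [517.2, 59.9, 201.1]
orientation: [2.247, 2.188, 0.009]
force: [0.4, -0.2, -0.4]
width: 0.1
finger_force: 0.0
```

Run:
```python
from h import *
p,a,s=pose(); print(p,a)
plan([(499,295,200,-13.5,11)])
```

```text
[517.18206404  59.91423529 201.10116478] 88.46001417386569
[[np.float64(0.213), np.float64(-0.022), np.float64(0.001), np.float64(0.103)], [np.float64(0.207), np.float64(-0.056), np.float64(0.001), np.float64(0.103)], [np.float64(0.195), np.float64(-0.089), np.float64(0.001), np.float64(0.103)], [np.float64(0.178), np.float64(-0.119), np.float64(0.001), np.float64(0.103)], [np.float64(0.157), np.float64(-0.146), np.float64(0.001), np.float64(0.103)], [np.float64(0.131), np.float64(-0.17), np.float64(0.001), np.float64(0.103)], [np.float64(0.102), np.float64(-0.189), np.float64(0.001), np.float64(0.103)], [np.float64(0.07), np.float64(-0.202), np.float64(0.001), np.float64(0.103)], [np.float64(0.037), np.float64(-0.211), np.float64(0.001), np.float64(0.103)], [np.float64(0.002), np.float64(-0.214), np.float64(0.001), np.float64(0.103)]]
[[np.float64(-0.032), np.float64(-0.212), np.float64(0.001), np.float64(0.103)]]
```

jog_arm([
  [0.213,-0.022,0,0.103],
  [0.207,-0.056,0,0.103],
  [0.195,-0.089,0,0.103],
  [0.178,-0.12,0,0.103],
  [0.157,-0.146,0,0.103],
  [0.13,-0.17,0,0.103],
  [0.1,-0.19,0,0.103],
  [0.07,-0.2,0,0.103],
  [0.037,-0.21,0,0.103],
  [0,-0.21,0,0.103],
], hand=1)

```text
t: 9.52
ee_pos: [497.0, 272.3, 195.7]
orientation: [3.137, -0.124, -0.002]
force: [0.4, -0.1, 0.1]
width: 87.9
finger_force: 0.0
```

jog_arm([
  [-0.03,-0.21,0,0.103],
  [0,0,0,0],
])

```text
t: 9.78
ee_pos: [495.1, 294.7, 195.9]
orientation: [3.12, -0.362, -0.002]
force: [-0.7, 0.2, 0.8]
width: 87.8
finger_force: 0.0
```

Run:
```python
from h import *
p,a,s=pose(); print(p,a,s["width"],s["joint_pos"])
out=[]
for n in("top","scene"):
    im,d,K,T=snap(n); W=cloud(d,K,T); hsv=cv2.cvtColor(im,cv2.COLOR_RGB2HSV)
    m=((W[...,2]>92)&(W[...,2]<145)&(hsv[...,1]<70)&(W[...,0]>560)&(W[...,0]<720)&(W[...,1]>-70)&(W[...,1]<230))
    w=W[m]
    Q=np.array([tocrate(q) for q in w]); 
    for h,ys in((132.5,(114,26,-70)),(103,(70,-114))):
        for y in ys:
            k=(abs(w[:,2]-h)<6)&(abs(Q[:,1]-y)<21); q=Q[k].astype(np.float32)
            if len(q)>40:
                r=cv2.minAreaRect(q); print(n,y,len(q),np.round(r[0],1),np.round(r[1],1),round(r[2],1))
    v=(140,280,160,320) if n=="top" else (150,270,200,360)
    out.append(cv2.resize(im[v[0]:v[1],v[2]:v[3]],(400,320),interpolation=2))
cv2.imwrite("pics/b.png",np.hstack(out)[...,::-1])
```

```text
[495.06317405 294.71435444 195.94149724] -13.227251628022183 87.783884749762 [-0.38729523  0.36439832 -0.32458516  1.80607566  0.13560294  0.99438831
 -2.56795829]
top 114 771 [ -2.1 113.3] [ 41.1 108.4] 89.0
top 26 782 [-1.8 26. ] [109.6  41.8] 0.0
top -70 778 [ -1. -70.] [ 41.9 110.3] 89.9
top 70 711 [-1.2 71. ] [109.8  40.9] 0.8
top -114 720 [  -0.6 -114.1] [ 41.6 109.2] 90.0
scene 114 528 [ -0.9 113.6] [ 41.4 114.2] 89.6
scene 26 520 [ 0.6 25.2] [113.9  40.3] 0.4
scene -70 520 [  0.6 -70.1] [113.6  41.6] 0.1
scene 70 507 [-0.2 70.3] [ 40.2 112.8] 89.3
scene -114 496 [   2.5 -114.3] [112.2  41.4] 0.4
```

View pics/b.png

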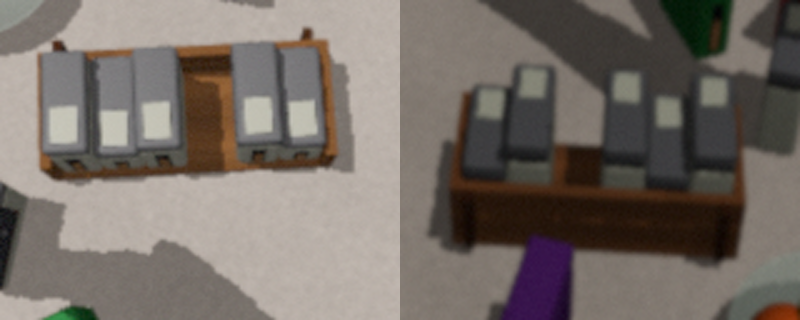

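The row is packed on both sides and straight, with the free slot at left-panel px (207,110). Now I'll grasp the canister.

jog_arm([
  [0.02,0,0.45,0.002],
  [0.02,0.01,0.45,0],
  [0,0,0.3,0],
  [0,0,0.15,0],
  [0,0,0,0],
])

```text
t: 10.5
ee_pos: [499.7, 290.5, 61.5]
orientation: [3.118, -0.373, -0.002]
force: [0.0, 0.3, 0.4]
width: 87.7
finger_force: 0.0
```

jog_arm([
  [0,0,0,0],
  [0,0,0,0],
  [0,0,0,0],
  [0,0,0,0],
  [0,0,0,0],
], hand=-1, force=40)

```text
t: 11.12
ee_pos: [500.1, 292.0, 62.5]
orientation: [-3.118, 0.373, -0.001]
force: [-1.2, 0.6, 1.9]
width: 43.8
finger_force: 40.0
```

jog_arm([
  [0,0,-0.1,0],
  [0,0,-0.2,0],
  [0,0,-0.2,0],
  [0,0,0,0],
])

```text
t: 11.62
ee_pos: [500.6, 291.9, 113.5]
orientation: [-3.118, 0.374, -0.003]
force: [0.1, 0.4, -3.2]
width: 44.0
finger_force: 40.0
```

Run:
```python
from h import *
p,a,s=pose(); print(p,a,s["width"],s["finger_force"],s["force"])
for n in("top","scene"):
    im,d,K,T=snap(n); W=cloud(d,K,T); hsv=cv2.cvtColor(im,cv2.COLOR_RGB2HSV)
    c=p[:2]+25*np.array([np.cos(np.deg2rad(a)),np.sin(np.deg2rad(a))])
    m=(np.hypot(W[...,0]-c[0],W[...,1]-c[1])<80)&(W[...,2]>140)&(W[...,2]<195)&(hsv[...,1]<60)
    R=np.deg2rad(a); q=(W[m][:,:2]-p[:2])@np.array([[np.cos(R),-np.sin(R)],[np.sin(R),np.cos(R)]])
    k=(abs(q[:,1])<18)&(q[:,0]>45); 
    if k.sum()>20:
        A_=np.c_[q[k],np.ones(k.sum())]; f=np.linalg.lstsq(A_,W[m][k][:,2],rcond=None)[0]; print(n,k.sum(),"back edge x",np.percentile(q[k][:,0],[1,98]),"z",np.percentile(W[m][k][:,2],[5,50,95]),"slope",f)
```

```text
[500.62531328 291.91884798 113.52510157] -13.679561182958194 43.962617233074816 39.97587203979492 [ 0.08296963  0.43979171 -3.19979336]
top 182 back edge x [45.16450429 70.02075522] z [168.29385972 171.09397319 173.13042452] slope [-5.73845904e-02  7.87413347e-03  1.74234491e+02]
scene 214 back edge x [45.3605612  72.95423657] z [142.08791432 164.84153125 172.57523966] slope [-7.15723895e-01  4.19595810e-02  2.07162569e+02]
```

Run:
```python
from h import *
x,y=crate(-150,-22); x2,y2=crate(-155,-22); print(crate(-150,-22),crate(-68,-22),tocrate([636.7,58.5]))
plan([(480,200,113,-7,4),(x,y,100,-1.5,4)])
```

```text
[488.07550839  62.5340811 ] [570.04740904  60.38757134] [ -1.32083836 -22.14216308]
[[np.float64(0.006), np.float64(0.233), np.float64(-0.003), np.float64(-0.0185)], [np.float64(-0.0), np.float64(0.233), np.float64(-0.003), np.float64(-0.0185)], [np.float64(-0.007), np.float64(0.233), np.float64(-0.003), np.float64(-0.0185)], [np.float64(-0.014), np.float64(0.232), np.float64(-0.003), np.float64(-0.0185)], [np.float64(0.062), np.float64(0.339), np.float64(0.032), np.float64(-0.0153)], [np.float64(0.054), np.float64(0.34), np.float64(0.032), np.float64(-0.0153)], [np.float64(0.046), np.float64(0.341), np.float64(0.032), np.float64(-0.0153)], [np.float64(0.037), np.float64(0.342), np.float64(0.032), np.float64(-0.0153)]]
```

jog_arm([
  [0,0,-0.4,0],
  [0,0,-0.4,0],
  [0,0.23,0,-0.018],
  [0,0.23,0,-0.018],
  [0,0.23,0,-0.018],
  [0,0.23,0,-0.018],
  [0.06,0.34,0,-0.015],
  [0.05,0.34,0,-0.015],
  [0.045,0.34,0,-0.015],
  [0.037,0.34,0,-0.015],
], force=55)

```text
t: 12.98
ee_pos: [487.9, 62.7, 191.0]
orientation: [3.141, -0.048, -0.003]
force: [0.7, 0.5, -2.4]
width: 44.0
finger_force: 55.0
```

jog_arm([
  [0,0,0.3,0],
  [0,0,0.3,0],
  [0,0,0.25,0],
  [0,0,0.15,0],
  [0,0,0,0],
])

```text
t: 13.6
ee_pos: [487.8, 63.9, 90.9]
orientation: [3.141, -0.049, -0.005]
force: [0.6, 0.9, -2.9]
width: 43.7
finger_force: 55.0
```

Run:
```python
from h import *
p,a,s=pose(); print(p,a,s["width"],s["finger_force"],tocrate(p))
out=[]
for n in("top","scene"):
    im,d,K,T=snap(n); W=cloud(d,K,T); hsv=cv2.cvtColor(im,cv2.COLOR_RGB2HSV)
    v=(140,280,160,320) if n=="top" else (130,250,200,360)
    out.append(cv2.resize(im[v[0]:v[1],v[2]:v[3]],(400,320),interpolation=2))
cv2.imwrite("pics/c.png",np.hstack(out)[...,::-1])
plan([(*crate(-66,-22),p[2],-1.5,8)])
```

```text
[487.77798779  63.93593824  90.9210441 ] -1.7722914335147004 43.665195635675374 54.97497618198395 [-150.33411499  -20.60641142]
[[np.float64(0.104), np.float64(0.002), np.float64(0.002), np.float64(-0.0004)], [np.float64(0.104), np.float64(0.002), np.float64(0.002), np.float64(-0.0004)], [np.float64(0.104), np.float64(0.002), np.float64(0.002), np.float64(-0.0004)], [np.float64(0.104), np.float64(0.002), np.float64(0.002), np.float64(-0.0004)], [np.float64(0.104), np.float64(0.002), np.float64(0.002), np.float64(-0.0004)], [np.float64(0.104), np.float64(0.002), np.float64(0.002), np.float64(-0.0004)], [np.float64(0.104), np.float64(0.002), np.float64(0.002), np.float64(-0.0004)], [np.float64(0.104), np.float64(0.002), np.float64(0.002), np.float64(-0.0004)]]
```

View pics/c.png

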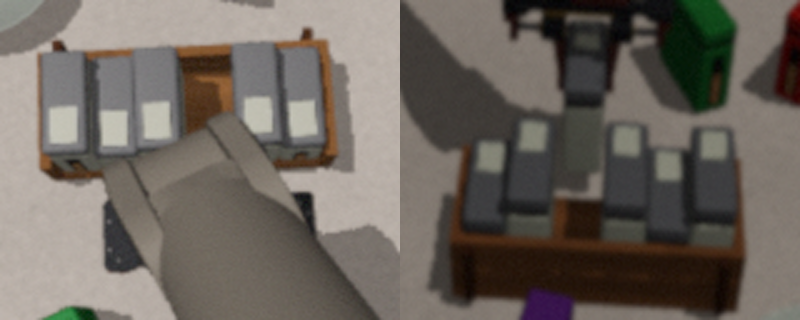

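The canister is held level in front of the gap (right panel px (585,100) over the gap at (585,210)). I'll insert it now.

jog_arm([
  [0.1,0.005,0,0],
  [0.1,0.003,0,0],
  [0.1,0,0,0],
  [0.1,0,0,0],
  [0,0,0,0],
])

```text
t: 14.32
ee_pos: [529.7, 62.1, 92.1]
orientation: [-3.141, 0.05, -0.001]
force: [-1.5, -1.3, -2.5]
width: 43.7
finger_force: 55.0
```

jog_arm([
  [0.1,0,0,0],
  [0.1,0,0,0],
  [0.1,0,0,0],
  [0.1,0,0,0],
  [0.03,0,0,0],
  [0,0,0,0],
])

```text
t: 15.08
ee_pos: [571.8, 60.7, 91.9]
orientation: [-3.141, 0.049, 0.0]
force: [-0.0, 0.3, -3.6]
width: 43.6
finger_force: 55.0
```

jog_arm([
  [0,0,0.05,0],
  [0,0,0.04,0],
  [0,0,0.03,0],
  [0,0,0.03,0],
  [0,0,0,0],
])

```text
t: 15.7
ee_pos: [571.6, 60.7, 76.8]
orientation: [3.141, -0.049, -0.001]
force: [-0.7, -0.3, -2.4]
width: 44.1
finger_force: 55.0
```

jog_arm([
  [0,0,0.02,0],
  [0,0,0.01,0],
  [0,0,0,0],
])

```text
t: 16.08
ee_pos: [572.0, 60.8, 74.5]
orientation: [-3.141, 0.049, -0.001]
force: [-1.6, -0.1, 0.3]
width: 43.6
finger_force: 55.0
```

jog_arm([
  [-0.03,0,0,0],
  [-0.03,0,0,0],
  [0,0,0,0],
])

```text
t: 16.45
ee_pos: [565.8, 61.0, 74.5]
orientation: [-3.141, 0.049, -0.001]
force: [-0.6, 0.4, 1.1]
width: 44.2
finger_force: 55.0
```

jog_arm([
  [0,0,0,0],
  [0,0,0,0],
  [0,0,0,0],
], hand=0.36)

```text
t: 16.82
ee_pos: [565.7, 60.8, 74.0]
orientation: [3.141, -0.049, -0.0]
force: [-1.3, -0.4, -0.4]
width: 60.0
finger_force: 0.0
```

jog_arm([
  [-0.2,0,0,0],
  [-0.3,0,0,0],
  [-0.2,0,0,0],
  [0,0,0.1,0],
])

```text
t: 17.32
ee_pos: [495.3, 63.1, 64.3]
orientation: [3.141, -0.048, 0.001]
force: [0.5, 0.6, -0.5]
width: 59.7
finger_force: 0.0
```

jog_arm([
  [0,0,0,0],
  [0,0,0,0],
  [0,0,0,0],
  [0,0,0,0],
], hand=-1, force=20)

```text
t: 17.82
ee_pos: [496.2, 63.1, 64.2]
orientation: [-3.141, 0.049, -0.0]
force: [-0.2, -0.5, 0.3]
width: 23.0
finger_force: 0.0
```

Run:
```python
from h import *
p,a,s=pose(); print(p,a,s["width"],tocrate(p))
plan([(*crate(-76,-22),64,-1.5,10)])
```

```text
[496.16524234  63.09144131  64.16990876] -1.7946694824723788 23.03307506140171 [-141.92762819  -21.23106623]
[[np.float64(0.066), np.float64(0.0), np.float64(0.0), np.float64(-0.0003)], [np.float64(0.066), np.float64(0.0), np.float64(0.0), np.float64(-0.0003)], [np.float64(0.066), np.float64(0.0), np.float64(0.0), np.float64(-0.0003)], [np.float64(0.066), np.float64(0.001), np.float64(0.0), np.float64(-0.0003)], [np.float64(0.066), np.float64(0.001), np.float64(0.0), np.float64(-0.0003)], [np.float64(0.066), np.float64(0.001), np.float64(0.0), np.float64(-0.0003)], [np.float64(0.066), np.float64(0.001), np.float64(0.0), np.float64(-0.0003)], [np.float64(0.066), np.float64(0.001), np.float64(0.0), np.float64(-0.0003)], [np.float64(0.066), np.float64(0.001), np.float64(0.0), np.float64(-0.0003)], [np.float64(0.066), np.float64(0.001), np.float64(0.0), np.float64(-0.0003)]]
```

jog_arm([
  [0,0,0,0],
  [0,0,0,0],
  [0.06,0,0,0],
  [0.06,0,0,0],
  [0.06,0,0,0],
  [0.06,0,0,0],
  [0.06,0,0,0],
  [0.06,0,0,0],
  [0,0,0,0],
])

```text
t: 18.95
ee_pos: [532.5, 62.0, 64.1]
orientation: [-3.141, 0.049, -0.001]
force: [0.3, 0.0, 0.1]
width: 0.4
finger_force: 0.0
```

jog_arm([
  [0.05,0,0,0],
  [0.05,0,0,0],
  [0.05,0,0,0],
  [0.05,0,0,0],
  [0.05,0,0,0],
  [0,0,0,0],
])

```text
t: 19.7
ee_pos: [557.5, 61.2, 64.2]
orientation: [-3.141, 0.049, -0.001]
force: [-1.0, -0.1, -0.5]
width: 0.6
finger_force: 0.0
```

jog_arm([
  [0.04,0,0,0],
  [0.04,0,0,0],
  [0.03,0,0,0],
  [0.03,0,0,0],
  [0.02,0,0,0],
  [0,0,0,0],
])

```text
t: 20.45
ee_pos: [573.2, 60.7, 64.2]
orientation: [-3.141, 0.049, -0.001]
force: [-0.7, -0.2, -0.3]
width: 0.2
finger_force: 0.0
```

jog_arm([
  [0.015,0,0,0],
  [0.015,0,0,0],
  [0.01,0,0,0],
  [0,0,0,0],
])

```text
t: 20.95
ee_pos: [574.0, 60.4, 63.5]
orientation: [3.14, -0.048, -0.008]
force: [-8.8, 0.7, 4.8]
width: 0.6
finger_force: 4.3
```

jog_arm([
  [-0.3,0,0,0],
  [-0.4,0,0,0],
  [-0.5,0,0,0],
  [-0.2,0,-0.4,0],
  [0,0.5,-0.5,0],
  [0,0.6,-0.4,0],
  [0,0.6,-0.2,0],
  [0,0.6,0,0],
  [0,0,0,0],
])

```text
t: 22.08
ee_pos: [429.7, -155.2, 203.3]
orientation: [3.139, -0.062, 0.002]
force: [0.7, 0.8, -0.0]
width: 0.7
finger_force: 0.0
```

```bash
cat >> h.py <<'E'
def row(name):
    out=[]
    for n in("top","scene"):
        im,d,K,T=snap(n); W=cloud(d,K,T); hsv=cv2.cvtColor(im,cv2.COLOR_RGB2HSV)
        w=W[(W[...,2]>92)&(W[...,2]<145)&(hsv[...,1]<70)&(W[...,0]>520)&(W[...,0]<720)&(W[...,1]>-70)&(W[...,1]<230)]
        Q=np.array([tocrate(q) for q in w])
        for h,y in((132.5,114),(103,70),(132.5,26),(132.5,-22),(132.5,-70),(103,-114)):
            k=(abs(w[:,2]-h)<6)&(abs(Q[:,1]-y)<21); q=Q[k].astype(np.float32)
            if len(q)>40:
                f=[np.percentile(q[abs(q[:,1]-y-o)<7][:,0],[1,99]).round(1).tolist() for o in(-12,0,12)]
                print(n,y,len(q),"z",np.median(w[k][:,2]).round(1),"c",np.round(cv2.minAreaRect(q)[0],1),"front/back",f)
        v=(140,280,160,320) if n=="top" else (150,270,200,360)
        out.append(cv2.resize(im[v[0]:v[1],v[2]:v[3]],(400,320),interpolation=2))
    cv2.imwrite(f"pics/{name}.png",np.hstack(out)[...,::-1])
E
python3 -c "
from h import *
print(pose()[:2]); row('e')"
```

```text
(array([ 429.74950767, -155.22674399,  203.28816433]), np.float64(-2.269624576209825))
top 114 782 z 132.3 c [ -1.7 113.6] front/back [[-54.9, 50.1], [-55.6, 50.7], [-55.6, 51.1]]
top 70 712 z 102.2 c [-1.1 70.8] front/back [[-53.9, 51.9], [-54.5, 53.1], [-54.9, 51.8]]
top 26 783 z 132.3 c [-1. 26.] front/back [[-54.4, 51.0], [-55.1, 51.2], [-55.1, 51.3]]
top -22 783 z 132.1 c [  0.7 -22. ] front/back [[-52.7, 52.6], [-53.7, 54.0], [-53.6, 54.4]]
top -70 774 z 132.4 c [ -1.6 -70. ] front/back [[-55.0, 50.4], [-54.7, 50.7], [-54.2, 51.6]]
top -114 726 z 102.2 c [  -0.4 -114.1] front/back [[-53.8, 52.3], [-53.3, 53.2], [-54.6, 53.9]]
scene 114 529 z 132.2 c [  0.5 113.8] front/back [[-52.4, 55.3], [-53.5, 53.7], [-53.8, 54.1]]
scene 70 501 z 102.4 c [ 2.5 70.4] front/back [[-49.1, 53.6], [-50.8, 54.1], [-52.2, 54.0]]
scene 26 520 z 132.0 c [ 2.3 25.2] front/back [[-49.8, 53.8], [-52.2, 54.4], [-52.1, 54.9]]
scene -22 531 z 132.1 c [  2.9 -22. ] front/back [[-51.5, 57.0], [-50.9, 56.2], [-49.3, 58.4]]
scene -70 526 z 132.3 c [  2.7 -69.9] front/back [[-48.3, 55.3], [-50.8, 54.9], [-51.4, 55.8]]
scene -114 497 z 102.1 c [   2.9 -114.1] front/back [[-51.0, 55.9], [-48.8, 58.3], [-51.7, 56.6]]
```

View pics/e.png

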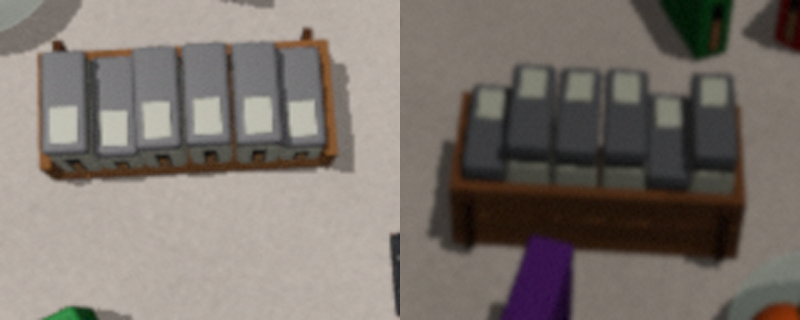

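The new canister stands in the row, straight and home (left px (205,90), right px (580,110)). The neighbours may still be 1–3 mm short of the board, so I'll press them home in pairs, with the fingers 30 mm apart.

Run:
```python
from h import *
print(tocrate([574,60.4]))
x,y=crate(-85,-92); 
plan([(x-30,y,190,-1.5,3),(x-20,y,64,-1.5,4),(*crate(-70,-92),64,-1.5,3)])
```

```text
[-64.04908884 -21.88410883]
[[np.float64(0.288), np.float64(-0.481), np.float64(0.042), np.float64(-0.0013)], [np.float64(0.289), np.float64(-0.48), np.float64(0.042), np.float64(-0.0013)], [np.float64(0.29), np.float64(-0.48), np.float64(0.042), np.float64(-0.0013)], [np.float64(0.025), np.float64(-0.001), np.float64(0.315), np.float64(-0.0)], [np.float64(0.025), np.float64(-0.001), np.float64(0.315), np.float64(-0.0)], [np.float64(0.025), np.float64(-0.001), np.float64(0.315), np.float64(-0.0)], [np.float64(0.025), np.float64(-0.001), np.float64(0.315), np.float64(-0.0)], [np.float64(0.117), np.float64(-0.002), np.float64(-0.0), np.float64(-0.0)], [np.float64(0.117), np.float64(-0.002), np.float64(-0.0), np.float64(-0.0)], [np.float64(0.117), np.float64(-0.002), np.float64(-0.0), np.float64(-0.0)]]
```

jog_arm([
  [0.29,-0.48,0.04,-0.001],
  [0.29,-0.48,0.04,-0.001],
  [0.29,-0.48,0.04,-0.001],
  [0.025,0,0.315,0],
  [0.025,0,0.315,0],
  [0.025,0,0.315,0],
  [0.025,0,0.315,0],
  [0.1,0,0,0],
  [0.1,0,0,0],
  [0,0,0,0],
], hand=-0.32)

```text
t: 23.42
ee_pos: [553.6, -9.3, 66.3]
orientation: [-3.141, 0.041, -0.005]
force: [-0.0, -0.3, -0.3]
width: 29.8
finger_force: 0.0
```

Run:
```python
from h import *
p,a,s=pose(); print(p,a,s["width"],tocrate(p))
plan([(*crate(-66,-92),64,-1.5,4)])
```

```text
[553.56198521  -9.28098707  66.25341531] -1.499902480294889 29.800343145390094 [-82.65606444 -92.07622281]
[[np.float64(0.042), np.float64(-0.0), np.float64(0.006), np.float64(0.0)], [np.float64(0.042), np.float64(-0.0), np.float64(0.006), np.float64(0.0)], [np.float64(0.042), np.float64(-0.0), np.float64(0.006), np.float64(0.0)], [np.float64(0.042), np.float64(-0.0), np.float64(0.006), np.float64(0.0)]]
```

jog_arm([
  [0.06,0,0,0],
  [0.06,0,0,0],
  [0.03,0,0,0],
  [0.02,0,0,0],
  [0.015,0,0,0],
  [0.01,0,0,0],
  [0,0,0,0],
])

```text
t: 24.3
ee_pos: [570.6, -10.4, 64.6]
orientation: [3.141, -0.041, -0.001]
force: [0.5, 0.2, 0.2]
width: 29.4
finger_force: 0.2
```

jog_arm([
  [0.015,0,0,0],
  [0.015,0,0,0],
  [0.01,0,0,0],
  [0,0,0,0],
])

```text
t: 24.8
ee_pos: [572.3, -10.7, 64.2]
orientation: [3.141, -0.041, -0.008]
force: [-7.9, -0.1, 4.3]
width: 30.0
finger_force: 4.0
```

jog_arm([
  [-0.1,0,0,0],
  [-0.15,0,0,0],
  [0,-0.4,0,0],
  [0,-0.5,0,0],
  [0,-0.5,0,0],
  [0,0,0,0],
])

```text
t: 25.55
ee_pos: [552.8, 135.7, 65.2]
orientation: [-3.138, 0.03, -0.002]
force: [-0.0, -0.8, 0.1]
width: 30.0
finger_force: 0.0
```

Run:
```python
from h import *
p,a,s=pose(); print(p,a,s["width"],tocrate(p))
```

```text
[552.78414775 135.71935054  65.21282985] -1.0873206702002278 29.993642517563437 [-87.22930169  52.85406538]
```

jog_arm([
  [0.05,0.02,0,0.0045],
  [0.05,0.02,0,0],
  [0.05,0,0,0],
  [0.03,0,0,0],
  [0.02,0,0,0],
  [0.015,0,0,0],
  [0.015,0,0,0],
  [0.01,0,0,0],
  [0.01,0,0,0],
  [0,0,0,0],
])

```text
t: 26.8
ee_pos: [575.6, 125.4, 64.1]
orientation: [3.14, -0.051, -0.008]
force: [-9.5, -0.5, 5.2]
width: 29.8
finger_force: 4.3
```

jog_arm([
  [-0.1,0,0,0],
  [-0.15,0,0,0],
  [0,-0.25,0,-0.002],
  [0,-0.25,0,0],
  [0,0,0,0],
  [0.1,0,0,0],
  [0.05,0,0,0],
  [0.02,0,0,0],
  [0.02,0,0,0],
  [0,0,0,0],
])

```text
t: 28.05
ee_pos: [574.1, 175.3, 64.7]
orientation: [3.141, -0.048, -0.0]
force: [0.1, -0.0, 0.4]
width: 29.5
finger_force: 0.0
```

Run:
```python
from h import *
p,a,s=pose(); print(p,a,s["force"],tocrate(p))
```

```text
[574.07459231 175.34162789  64.67963553] -1.7592695085933403 [ 0.08455495 -0.02005337  0.42804077] [-66.98334314  93.02008404]
```

jog_arm([
  [0.015,0,0,-0.002],
  [0.015,0,0,0],
  [0.015,0,0,0],
  [0.015,0,0,0],
  [0,0,0,0],
])

```text
t: 28.68
ee_pos: [576.7, 175.5, 64.1]
orientation: [3.14, -0.04, -0.009]
force: [-10.0, -0.6, 5.6]
width: 30.2
finger_force: 5.1
```

jog_arm([
  [-0.2,0,0,0],
  [-0.4,0,0,0],
  [-0.2,0,-0.4,0],
  [0,0,-0.5,0],
  [0,0.5,-0.4,0],
  [0,0.6,0,0],
  [-0.2,0.6,0,0],
  [-0.2,0.6,0,0],
  [0,0.6,0,0],
  [0,0.3,0,0],
])

```text
t: 29.92
ee_pos: [451.3, -142.3, 194.2]
orientation: [3.14, -0.049, 0.002]
force: [1.3, -0.6, 0.3]
width: 30.1
finger_force: 0.0
```

```bash
python3 -c "
from h import *
print(pose()[:2]); row('f')"
```

```text
(array([ 451.34070402, -142.27090888,  194.20054221]), np.float64(-1.8052796586483593))
top 114 785 z 132.2 c [1.000e-01 1.137e+02] front/back [[-53.3, 52.3], [-53.7, 53.5], [-53.4, 53.8]]
top 70 704 z 102.3 c [ 0.3 70.9] front/back [[-53.9, 54.6], [-53.3, 52.1], [-53.1, 53.4]]
top 26 784 z 132.2 c [ 0.1 26. ] front/back [[-52.3, 52.6], [-53.9, 53.5], [-52.8, 53.9]]
top -22 784 z 132.2 c [  0.4 -22. ] front/back [[-53.4, 52.9], [-53.5, 53.7], [-53.5, 54.0]]
top -70 780 z 132.3 c [  0.6 -70. ] front/back [[-52.9, 52.8], [-53.2, 53.6], [-53.0, 54.0]]
top -114 721 z 102.3 c [   1.1 -114.1] front/back [[-53.4, 52.3], [-53.1, 53.1], [-52.7, 53.8]]
scene 114 525 z 132.2 c [  3.3 113.8] front/back [[-47.8, 57.3], [-49.6, 56.4], [-51.3, 56.5]]
scene 70 506 z 102.2 c [ 2.6 70.3] front/back [[-50.9, 57.0], [-53.4, 57.0], [-51.0, 55.7]]
scene 26 530 z 132.0 c [ 1.6 25.2] front/back [[-51.6, 56.4], [-51.8, 57.2], [-51.0, 57.2]]
scene -22 526 z 132.2 c [  2.4 -22. ] front/back [[-51.3, 56.5], [-50.6, 57.6], [-49.2, 57.4]]
scene -70 522 z 132.2 c [  3.4 -69.8] front/back [[-50.8, 58.1], [-49.8, 57.8], [-48.5, 57.9]]
scene -114 495 z 102.1 c [   3.8 -114.5] front/back [[-49.3, 56.0], [-49.9, 57.0], [-51.7, 56.6]]
```

View pics/f.png

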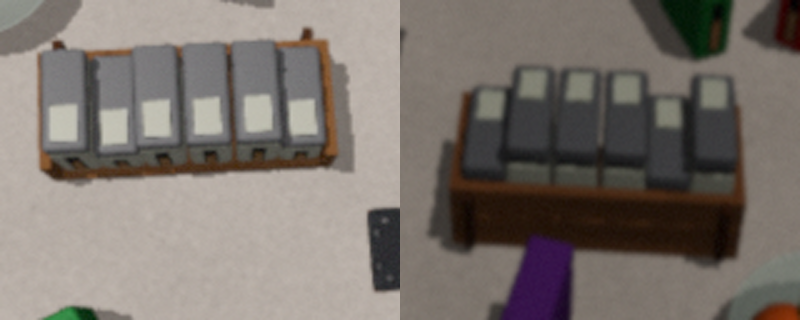

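All six canisters stand upright, straight and flush: fronts within about 0.5 mm in the top view, the returned one at left px (205,90). The gripper is clear of them, so I'm handing in.

```bash
python3 -c "
from station import ticket
print(ticket.job_done())"
```

```text
the job is handed in; nothing more can be done
None
```

The canister is back in the gap, upright, window facing out and pressed home; the five neighbours are straight and flush with it, the robot was not moved against the bottle, mug or mill, and the job was handed in at about 30 s of the 67 s.

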